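# Hang the vial carrier in the sprung side hooks

### The job

Pick up the vial carrier with the crossbar and hang it on the hook stand: bring its bar in sideways through the mouths of both hooks, push the spring keeper back gently and let the bar drop fully down into the throats so that the keeper springs out over it. Let go so that it hangs freely and level; never force the carrier against the stand, and leave the other things on the bench where they are.

Things in the scene. Friction and masses are not known exactly. Their poses are not given: they have to be found in the camera images.
- carrier_mid (a point): Vial carrier to hang, 0.18-0.29 kg, 112 mm tall: point on its crossbar's axis, half-way up (56 mm over its underside). Grey block 44 x 44 x 24 mm with four short capped vials (tops 16 mm under this point), a 12 mm stem, a grip head on top. Steel crossbar along own y, 8 mm thick, 94 mm long (47 mm to each side); only this carrier has one. z is up; a half turn makes no difference.
- carrier_head (a point): Centre of the carrier's grip head, 39 mm above the crossbar's axis: 20 mm (own x) by 26 mm (own y) by 34 mm tall. Hold it across the 20 mm, from above; keep the fingertips at least 6 mm clear of the bar below.
- stand: Hook stand, fixed: origin on the bench, z up. Base own x -65..85, y -55..55 mm, 10 mm thick. On it two equal hook plates 8 mm thick at own y -36 and +36 mm, 64 mm free between, open above, in front and behind. Mouths face own -x: move the carrier in along own +x, bar along own y, block between the plates. The pair of plates is clamped up to 20 mm nearer or farther along x than nominal: feel for it.
- mouth (a point): Nominal mouth of the hooks, midway between the plates, 127 mm over the bench, at x -43 mm of the stand (really up to 20 mm off along x; its axes are the stand's). From here a level channel runs along +x, 120 mm (top of lip) to 134 mm (under the beak; beak top 146 mm) over the bench: the bar's axis travels at 124..130 mm. The mouth is flared to about 110..143 mm.
- throat (a point): Nominal seat of the bar's axis, midway between the plates, 110 mm over the bench, at x 0 of the stand (really up to 20 mm off along x). The throat is 11 mm wide, from the lip (24 mm long) to a hard back wall 5.5 mm behind this line that reaches up to the beak; its floor is at 106 mm. A bar touching the wall is 1.5 mm behind this line and can be lowered from there.
- keeper_rest (a point): Nominal tip of the dark spring keeper (one block in each channel, joined behind) that covers the throat: 10 mm before the back wall, underside 117.5 mm over the bench. The bar pushes it back along +x: 3 N at first, 6 N at the wall, where the force rises steeply; once the bar is down the keeper springs out over it. Over 20 N between carrier and stand is too much.
- plain_rack_mid (a point): A vial rack of the same make, size and height but without a crossbar; point 56 mm above its underside. It stays on the bench; the two may stand in either place.
- bottle: Amber bottle with a cap, 60 mm diameter, 130 mm tall, origin under it. Leave alone.
- beaker: Small open beaker, 48 mm diameter, 55 mm tall, origin under it. Leave alone.
- jar: White jar, 44 mm diameter, 50 mm tall, origin under it. Leave alone.
- tipbox: Closed grey box 85 x 120 x 50 mm, origin under it. Leave alone.
- vial: Single vial, 12 mm diameter, 32 mm tall, standing, origin under it. Leave alone.
- driver_grip (a point): Middle of the black handle of a screwdriver lying on the bench. Leave alone.
Things that resemble listed ones, but are neither listed nor needed, are in the scene too. Leave any green look-alike of the stand alone.

How it is judged:
By the outcome, as a careful person would: the job done as asked, in the order asked, and still so for the second after the job is handed in, with the robot touching nothing.
It also fails if it takes over 51 s, if anything falls off the work surface, if the arm or the gripper's body presses on something with over 40 N, if the wrist force passes 120 N, or if a joint passes its speed limit or range.

### The arm

A 6-joint arm with a two-finger parallel gripper is mounted at the origin on the work surface. World frame = base frame: x ahead of the robot, y to its left, z up, the work surface at z = 0. Lengths are in mm, angles in rad, forces in N, time in s.
With the tool pointing down it reaches from about 350 to 975 mm from the base axis. Payload 7.1 kg.
Tool frame: the origin (TCP) lies at the very end of the fingers, on their centre line; the grasp point (between the pads) lies 19 mm behind it (ctrl.pinch_z is the distance from the TCP to the grasp point, in mm); z points along the fingers, y is the direction in which the jaws open and shut (so a half turn about z gives the same grasp; the last joint's range is limited). The gripper opens to 88 mm and grips with 3 to 60 N. Pads are 20 mm wide; open, the fingers measure 115 mm over their backs; the gripper's body (75 mm by 178 mm) begins 61 mm behind the grasp point.
Start: joints at [-1.276, 0.423, 1.63, -0, 1.089, -0.019], TCP at [192.94, -594.457, 198.475] pointing down, gripper open.
Joint ranges: [-3, 3], [-0.9, 2.11], [0.09, 2.58], [-1.31, 4.45], [0.11, 2.69], [-2.54, 2.54]. Speed limits (rad/s): [2.39, 2.39, 3.01, 3.14, 3.14, 3.14].

### API

Orientations are given as a rotation vector (axis times angle).
In Python, from workcell import ctrl gives the robot as it stands.
- The arm moves only by the shell command python3 -m inch 'ROWS' [OPENING]. ROWS is JSON, a list of rows, each an object with "xyz": the shift along the tool's x, y, z in cm, a list of three; "spin": the turn about the tool's z in degrees. A call has 1 to 20 rows; each row is the pose to reach, as a shift and turn from the pose measured when the call began, along the tool's axes at that moment; what a row does not reach only later rows make up. A row lasts 1/10 s, in which the tool goes at most 50 mm and 8.59 degrees, less where a joint would pass 70% of its speed; a pose out of reach is approached as far as the arm can. A call with a gripper value outside its range is refused whole. OPENING is the closure, from 0 (fully open) to 1 (shut), set as the call begins (- or left out, the last holds). The fingers move at their own pace and stop on an object; the grip force is fixed at half the most. Time passes only in rows, so rows that repeat a pose let the fingers close. It gives the time, the measured TCP pose, the force and the opening at its end, in the units of the state.
- ctrl.get_obs(): the state, without advancing time (a new reading comes with each control period).
- ctrl.get_image(name): name is "side" or "top"; returns the picture (420x560x3 uint8, red, green, blue); there is no depth.
- ctrl.camera_info(name): a dict with "camera_matrix" (3x3 intrinsics, pixels), "k1" (the pictures are not rectified: a ray, as slopes to the right and down, at radius r is drawn at 1 + k1 r^2 times it, then the intrinsics apply), "R" (3x3) and "t" (3): a world point X has camera coordinates R X + t. Camera axes: x right, y down, z forward; pixel columns grow to the right and rows downward; lengths in mm; the calibration is good to about 2 mm. A picture is of the moment at which its call begins. camera_info takes no time and is no camera call.
- ctrl.close_job(): hands the job in, once; it reports no verdict.
The state is a dict: "t": time; "qpos": joint angles; "qvel": joint speeds; "joint_torque": joint torques, N m; "ee_pos": TCP position; "orientation": TCP orientation; "ft_force": force on the tool from outside, world axes, zero at the start; "moment": the same for the moment, N m; "width": finger opening in mm.
Only numpy, scipy, OpenCV 4.12 (cv2) and the standard library are available. Lean on these libraries where they do the work, as an engineer would, in place of code of your own. Each camera call takes 0.05 s, during which the arm holds its last target. There are 200 camera calls.

## Working session

There is one attempt and no reset: what is moved stays moved. The work goes in short steps, Python scripts to look and compute and a shell command to move; the robot and the scene stay as the last step left them, time stands still between calls to the robot, and variables do not carry over. Pictures are saved under pics/ and viewed, about 8 in all and at most 12, crops included, and the job is handed in when it is done.

```bash
mkdir -p pics; cat > h.py <<'E'
import numpy as np, cv2
from workcell import ctrl
def cam(n):
    c=ctrl.camera_info(n); return np.array(c["camera_matrix"]),c["k1"],np.array(c["R"]),np.array(c["t"])
def ray(n,u,v):
    K,k1,R,t=cam(n)
    p=cv2.undistortPoints(np.array([[[u,v]]],float),K,np.array([k1,0,0,0.]))[0,0]
    return -R.T@t, R.T@np.array([p[0],p[1],1])
def plane(n,u,v,z):
    o,d=ray(n,u,v); return o+d*(z-o[2])/d[2]
def tri(p,q):
    A=np.zeros((3,3));b=np.zeros(3)
    for n,(u,v) in (("top",p),("side",q)):
        o,d=ray(n,u,v); d=d/np.linalg.norm(d); M=np.eye(3)-np.outer(d,d); A+=M;b+=M@o
    return np.linalg.solve(A,b)
def proj(n,X):
    K,k1,R,t=cam(n)
    return cv2.projectPoints(np.array([X],float),cv2.Rodrigues(R)[0],t,K,np.array([k1,0,0,0.]))[0].ravel()
def snap(n,f,crop=None,s=1):
    im=ctrl.get_image(n); cv2.imwrite("pics/raw_"+f,im[:,:,::-1])
    if crop: x0,y0,x1,y1=crop; im=im[y0:y1,x0:x1]
    cv2.imwrite("pics/"+f,cv2.resize(im[:,:,::-1],None,fx=s,fy=s,interpolation=cv2.INTER_CUBIC))
E
python3 - <<'E'
from h import *
snap("top","t0.png",None,1.4);snap("side","s0.png",None,1.4)
for n in("top","side"):
    o,d=ray(n,280,210);print(n,o.round(),d.round(2))
print(ctrl.get_obs())
E
```

```text
top [ 461.  -46. 1387.] [ 0.06  0.01 -1.  ]
side [348. 807. 591.] [ 0.21 -0.85 -0.48]
{'t': 0.1, 'qpos': array([-1.27599934e+00,  4.23734493e-01,  1.63062876e+00, -1.79948780e-05,
        1.08859693e+00, -1.89702576e-02]), 'qvel': array([ 0.00040463, -0.00063785,  0.00051785, -0.00115396,  0.00058397,
       -0.00176898]), 'joint_torque': array([ 2.33094329e-05, -5.45616674e+01, -2.74324071e+01,  6.45367918e-02,
        1.88168086e-02,  6.44041620e-07]), 'ee_pos': array([ 192.78121618, -593.95212721,  197.79217471]), 'orientation': array([-3.10167290e+00, -4.90646818e-01,  3.19972668e-04]), 'ft_force': array([-0.1209598 ,  0.81283498, -0.52656433]), 'moment': array([-0.04961272, -0.01160512,  0.00263989]), 'width': 87.78816290874785}
```

View pics/t0.png

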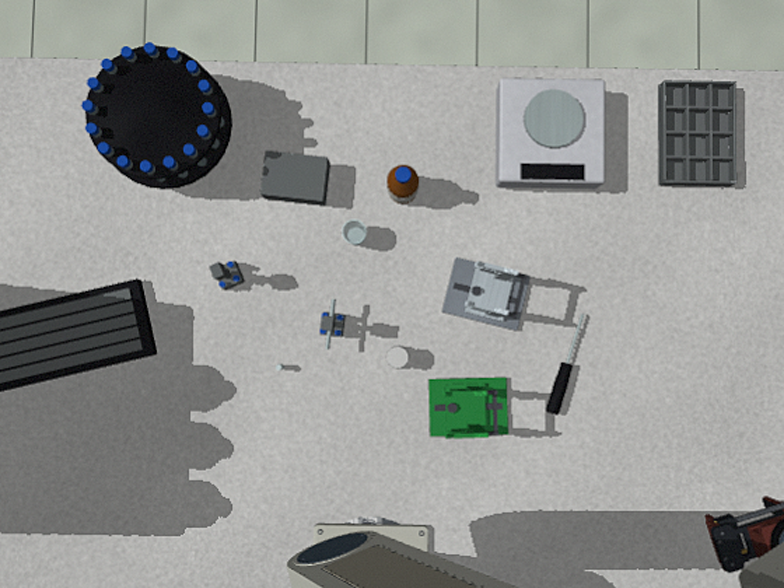

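View pics/s0.png

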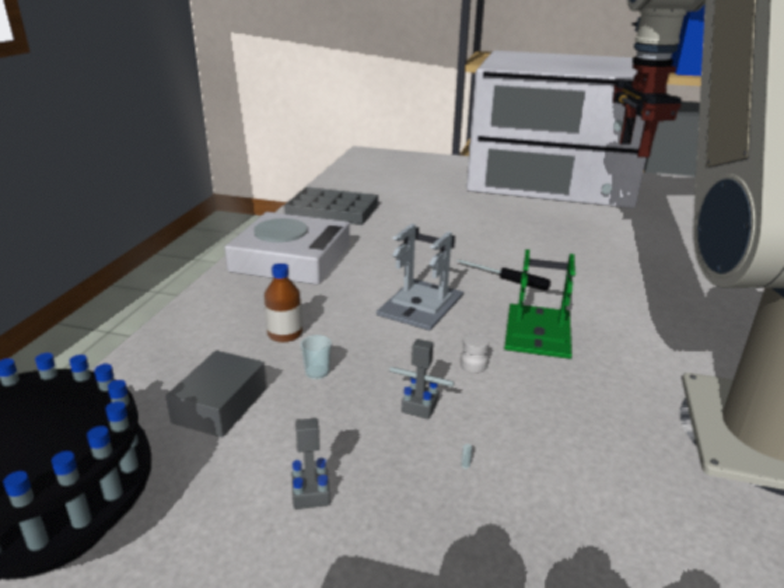

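Top view: the carrier with the crossbar is at (332,323)/1.4. The plain rack at (228,275)/1.4 could be mistaken for it, but has no bar. The grey stand is at (487,293)/1.4, and the green look-alike at (468,407)/1.4 is to be left alone. I choose the barred carrier and the grey stand, and check both in one close crop.

```bash
python3 - <<'E'
import cv2,numpy as np
t=cv2.imread("pics/raw_t0.png");s=cv2.imread("pics/raw_s0.png")
r=lambda im,f:cv2.resize(im,None,fx=f,fy=f,interpolation=cv2.INTER_CUBIC)
a=r(t[175:245,300:390],4); b=r(t[205:260,215:285],4) # 360x280 , 280x220
c=r(s[155:240,260:340],4); d=r(s[235:305,265:335],4) # 320x340, 280x280
o=np.zeros((600,800,3),np.uint8)
for im,x,y in((a,0,0),(b,400,0),(c[:310],0,285),(d,400,285)):
    o[y:y+im.shape[0],x:x+im.shape[1]]=im
cv2.imwrite("pics/c1.png",o)
E
```

```text
(no output)
```

View pics/c1.png

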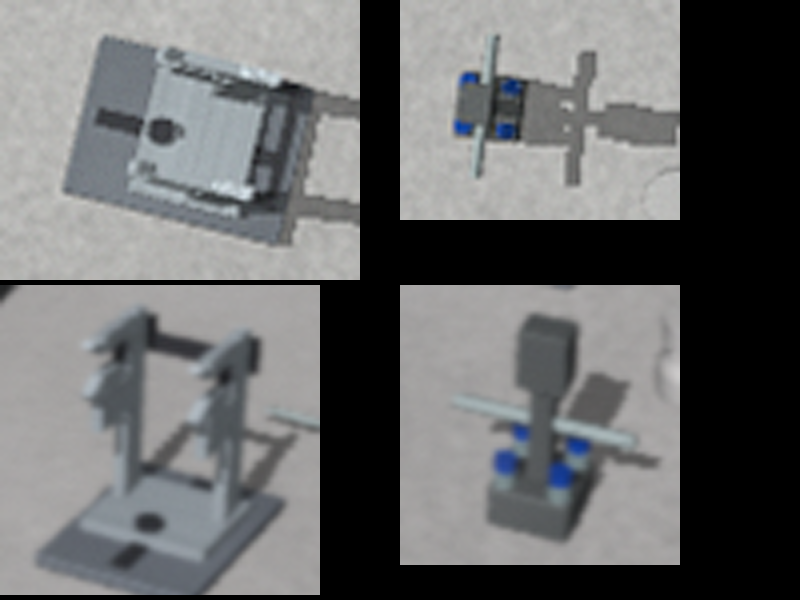

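```bash
cat >> h.py <<'E'
T=lambda u,v:(300+u/4,175+v/4)
E
python3 - <<'E'
from h import *
C=[plane("top",*T(*p),10)[:2] for p in((100,36),(63,190),(283,243))]
for c in C:print("base",c.round(1))
yv=C[0]-C[1];xv=C[2]-C[1];print(np.linalg.norm(yv),np.linalg.norm(xv))
ax=np.degrees(np.arctan2(xv[1],xv[0]));ay=np.degrees(np.arctan2(yv[1],yv[0]));print("yaw",ax,ay-90)
yaw=np.radians((ax*150+(ay-90)*110)/260);ex=np.array([np.cos(yaw),np.sin(yaw)]);ey=np.array([-ex[1],ex[0]])
ctr=(C[0]+C[2])/2;org=ctr-10*ex
print("org",org,"yaw",np.degrees(yaw))
S=lambda u,v:(260+u/4,155+(v-285)/4)
# plates: beak tips (top & side)
for p,q in(((160,52),(87,348)),((130,182),(200,365))):
    X=tri(T(*p),S(*q));print("tip",X.round(1),(X[:2]-org)@ex,(X[:2]-org)@ey, proj("top",X))
    for z in(146,140):
        X=plane("top",*T(*p),z);print(z,(X[:2]-org)@ex,(X[:2]-org)@ey)
a=lambda u,v:(215+(u-400)/4,205+v/4); b=lambda u,v:(265+(u-400)/4,235+(v-285)/4)
B=[tri(a(493,36),b(635,441)),tri(a(478,177),b(453,400))]
B2=[tri(a(493,36),b(453,400)),tri(a(478,177),b(635,441))]
print(np.round(B,1),np.round(B2,1))
P=[plane("top",*a(*p),56) for p in((493,36),(478,177))]
d=P[0]-P[1];print(np.round(P,1),np.linalg.norm(d),(P[0]+P[1])/2,np.degrees(np.arctan2(d[1],d[0])))
m=(P[0]+P[1])/2; print("head chk top", proj("top",[*m[:2],112]),proj("side",[*m[:2],112]))
hs=plane("side",*b(547,328),112);ht=plane("top",*a(475,104),112);print("head",hs,ht)
E
```

```text
base [ 620.8 -153.2]
base [ 515.9 -129.6]
base [ 482.8 -278.3]
107.49258134351868 152.37279193269393
yaw -102.5687025057792 -102.69773872477552
org [ 553.95543034 -206.02609484] yaw -102.62329475227763
tip [ 595.3 -180.1  141. ] -34.32882616844874 34.720960310013176 [340.07808642 188.41585289]
146 -35.1593078929965 35.02085338614575
140 -34.670986324171345 35.79858652435993
tip [ 518.5 -161.4  147.7] -35.74434638831247 -44.38647774156988 [332.34734456 219.48191373]
146 -34.67293963417749 -46.59899139474677
140 -34.18226674067529 -46.21584559172579
[[487.   72.9  45.1]
 [483.7  92.4  72.7]] [[533.   76.1  53.3]
 [439.9  83.7  52.9]]
[[532.8  75.8  56. ]
 [440.8  83.5  56. ]] 92.24975742285099 [486.81226529  79.64863161  56.        ] -4.767911782838666
head chk top [234.27668172 231.11584524] [301.58748527 243.77534405]
head [485.03303019  86.31822594 112.        ] [487.07862283  80.96876109 112.        ]
```

```bash
cat >> h.py <<'E'
from scipy.spatial.transform import Rotation as Ro
def to(X,ang=None):
    "tool shift (cm) & spin to reach TCP X with tool-y at world angle ang"
    o=ctrl.get_obs();R=Ro.from_rotvec(o["orientation"]).as_matrix()
    a=np.degrees(np.arctan2(R[1,1],R[0,1]))
    print("t",round(o["t"],2),"pos",o["ee_pos"].round(1),"yang",round(a,2),"tilt",np.degrees(np.arccos(-R[2,2])).round(2),"F",o["ft_force"].round(1),"w",round(o["width"],1))
    if ang is not None: print("spin",-((ang-a+90)%180-90))
    print("xyz cm",(R.T@(np.array(X)-o["ee_pos"])/10).round(2))
E
python3 -c "
from h import *
to([487,80.5,200],-94.8)"
```

```text
t 0.1 pos [ 192.8 -594.   197.8] yang -72.02 tilt 0.08 F [-0.1  0.8 -0.5] w 87.8
spin 22.778018033264814
xyz cm [ 48.8  -55.07  -0.14]
```

```bash
python3 -m inch '[{"xyz":[1.5,-1.7,-1],"spin":0},{"xyz":[4,-4.5,-2],"spin":0},{"xyz":[7,-8,-2.5],"spin":3},{"xyz":[10,-11.3,-3],"spin":5},{"xyz":[13,-14.7,-3],"spin":7},{"xyz":[16,-18,-3],"spin":9},{"xyz":[19,-21.4,-3],"spin":11},{"xyz":[22,-24.8,-3],"spin":13},{"xyz":[25,-28.2,-3],"spin":15},{"xyz":[28,-31.6,-3],"spin":17},{"xyz":[31,-35,-3],"spin":19},{"xyz":[34,-38.4,-3],"spin":20},{"xyz":[37,-41.8,-3],"spin":21},{"xyz":[40,-45.1,-3],"spin":22},{"xyz":[43,-48.5,-2.5],"spin":22.8},{"xyz":[46,-51.9,-2],"spin":22.8},{"xyz":[48,-54.2,-1],"spin":22.8},{"xyz":[48.8,-55.1,0],"spin":22.8},{"xyz":[48.8,-55.1,0],"spin":22.8},{"xyz":[48.8,-55.1,0],"spin":22.8}]' 0
python3 - <<'E'
from h import *
to([487,80.5,78],-94.8)
snap("side","s1.png",(250,170,350,320),4)
E
```

```text
t: 2.1
ee_pos: [486.0, 80.0, 198.1]
orientation: [-3.138, 0.132, 0.003]
ft_force: [-0.8, -0.1, 0.1]
width: 87.7
t 2.1 pos [486.   80.  198.1] yang -94.82 tilt 0.13 F [-0.8 -0.1  0.1] w 87.7
spin -0.01827667199965788
xyz cm [ 0.12 -0.05 12.01]
```

View pics/s1.png

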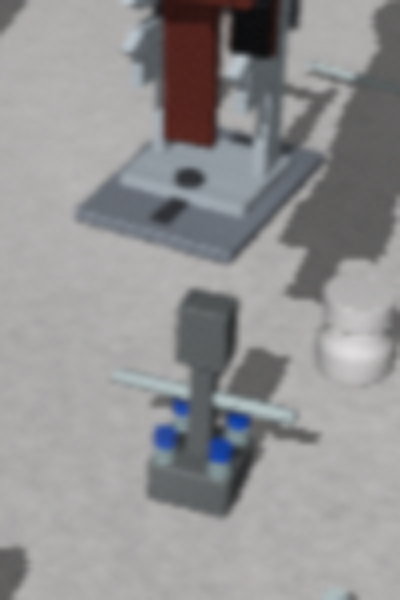

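The side crop shows the fingertip (190,130) above the head (207,325), as planned. I descend around the head and close.

```bash
python3 -m inch '[{"xyz":[0.1,-0.05,1]},{"xyz":[0.1,-0.05,3]},{"xyz":[0.1,-0.05,5.5]},{"xyz":[0.1,-0.05,8]},{"xyz":[0.1,-0.05,10]},{"xyz":[0.1,-0.05,11.3]},{"xyz":[0.1,-0.05,12]},{"xyz":[0.1,-0.05,12]},{"xyz":[0.1,-0.05,12]}]' 0
python3 -m inch '[{"xyz":[0,0,0]},{"xyz":[0,0,0]},{"xyz":[0,0,0]},{"xyz":[0,0,0]},{"xyz":[0,0,0]},{"xyz":[0,0,0]},{"xyz":[0,0,0]},{"xyz":[0,0,0]},{"xyz":[0,0,0]},{"xyz":[0,0,0]}]' 1
python3 -c "
from h import *
to([487,80.5,78],-94.8)"
```

```text
t 2.15 pos [486.3  79.7 198.5] yang -94.86 tilt 0.09 F [-0.5  0.   0.2] w 88.1
spin -0.06400506668636297
xyz cm [ 0.08 -0.08 12.05]$[0]: bad value
$[0]: bad value
```

```bash
python3 -m inch '[{"xyz":[0.1,-0.05,1],"spin":0},{"xyz":[0.1,-0.05,3],"spin":0},{"xyz":[0.1,-0.05,5.5],"spin":0},{"xyz":[0.1,-0.05,8],"spin":0},{"xyz":[0.1,-0.05,10],"spin":0},{"xyz":[0.1,-0.05,11.3],"spin":0},{"xyz":[0.1,-0.05,12],"spin":0},{"xyz":[0.1,-0.05,12],"spin":0},{"xyz":[0.1,-0.05,12],"spin":0}]' 0
python3 -m inch '[{"xyz":[0,0,0],"spin":0},{"xyz":[0,0,0],"spin":0},{"xyz":[0,0,0],"spin":0},{"xyz":[0,0,0],"spin":0},{"xyz":[0,0,0],"spin":0},{"xyz":[0,0,0],"spin":0},{"xyz":[0,0,0],"spin":0},{"xyz":[0,0,0],"spin":0},{"xyz":[0,0,0],"spin":0},{"xyz":[0,0,0],"spin":0}]' 1
python3 -c "
from h import *
to([487,80.5,170],-94.8)"
```

```text
t: 3.05
ee_pos: [487.7, 80.1, 79.1]
orientation: [-3.138, 0.134, 0.0]
ft_force: [0.4, 0.2, 0.6]
width: 88.0
t: 4.05
ee_pos: [487.6, 80.1, 79.0]
orientation: [-3.138, 0.134, 0.001]
ft_force: [-1.4, 0.2, -0.0]
width: 19.6
t 4.05 pos [487.6  80.1  79. ] yang -94.89 tilt 0.07 F [-1.4  0.2 -0. ] w 19.6
spin -0.0879564347329449
xyz cm [-0.07 -0.04 -9.1 ]
```

Held (19.6 mm). Next I lift and carry it to in front of the stand.

```bash
python3 -m inch '[{"xyz":[0,0,-0.3],"spin":0},{"xyz":[0,0,-1],"spin":0},{"xyz":[0,0,-2.5],"spin":0},{"xyz":[0,0,-4.5],"spin":0},{"xyz":[0,0,-6.5],"spin":0},{"xyz":[0,0,-8.3],"spin":0},{"xyz":[0,0,-9.5],"spin":0},{"xyz":[0,0,-10],"spin":0},{"xyz":[0,0,-10],"spin":0},{"xyz":[0,0,-10],"spin":0}]' 1
python3 -c "
from h import *
to([575.8,-108.4,150],-102.6)"
```

```text
t: 5.05
ee_pos: [487.1, 79.9, 178.4]
orientation: [-3.138, 0.134, 0.003]
ft_force: [0.6, 0.8, -2.7]
width: 19.6
t 5.05 pos [487.1  79.9 178.4] yang -94.88 tilt 0.1 F [ 0.6  0.8 -2.7] w 19.6
spin 7.717854357803262
xyz cm [10.44 18.01  2.81]
```

```bash
python3 -m inch '[{"xyz":[0.3,0.5,0],"spin":0},{"xyz":[1,1.6,0],"spin":0.5},{"xyz":[2,3.4,0],"spin":1},{"xyz":[3.1,5.4,0],"spin":2},{"xyz":[4.2,7.4,0],"spin":3},{"xyz":[5.4,9.4,0],"spin":4},{"xyz":[6.6,11.4,0],"spin":5},{"xyz":[7.8,13.4,0],"spin":6},{"xyz":[8.9,15.3,0.3],"spin":7},{"xyz":[9.8,16.9,0.8],"spin":7.7},{"xyz":[10.3,17.8,1.4],"spin":7.7},{"xyz":[10.4,18,2.1],"spin":7.7},{"xyz":[10.4,18,2.6],"spin":7.7},{"xyz":[10.4,18,2.8],"spin":7.7},{"xyz":[10.4,18,2.8],"spin":7.7},{"xyz":[10.4,18,2.8],"spin":7.7}]' 1
python3 - <<'E'
from h import *
to([575.8,-108.4,150],-102.6)
snap("top","t2.png");snap("side","s2.png")
t=cv2.imread("pics/raw_t2.png");s=cv2.imread("pics/raw_s2.png")
r=lambda im,f:cv2.resize(im,None,fx=f,fy=f,interpolation=cv2.INTER_CUBIC)
o=np.zeros((600,800,3),np.uint8);a=r(t[160:260,290:390],4);b=r(s[130:270,240:340],4)
o[:400,:400]=a;o[:560,400:]=b;cv2.imwrite("pics/c2.png",o)
E
```

```text
t: 6.65
ee_pos: [575.4, -107.7, 150.3]
orientation: [-3.122, 0.343, 0.002]
ft_force: [0.3, 0.3, -2.2]
width: 19.8
t 6.65 pos [ 575.4 -107.7  150.3] yang -102.53 tilt 0.09 F [ 0.3  0.3 -2.2] w 19.8
spin 0.06920254802543013
xyz cm [0.06 0.06 0.03]
```

View pics/c2.png

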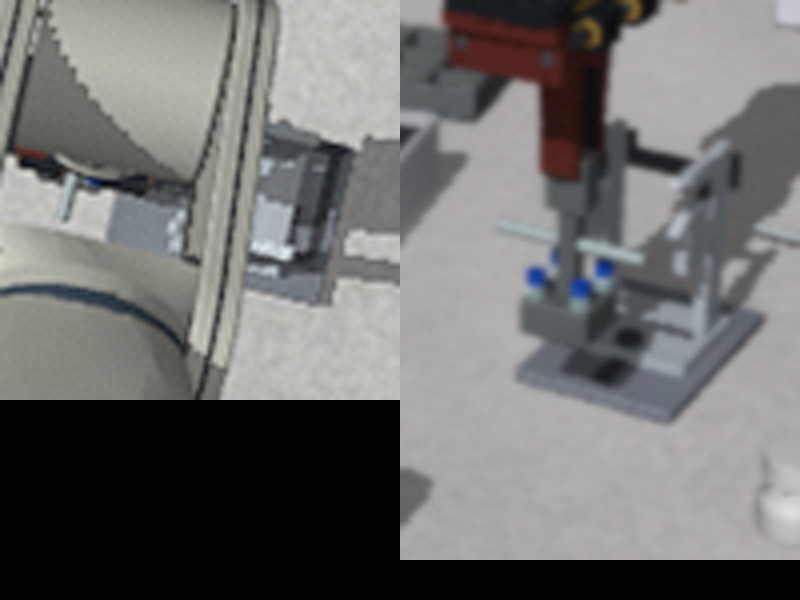

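```bash
python3 - <<'E'
from h import *
yaw=np.radians(-102.6);ex=np.array([np.cos(yaw),np.sin(yaw)]);ey=np.array([-ex[1],ex[0]]);org=np.array([554,-206])
L=lambda X:(round((X[:2]-org)@ex,1),round((X[:2]-org)@ey,1))
S=lambda u,v:(260+u/4,155+(v-285)/4)
for nm,p,z in(("beakL",(140,308),146),("beakR",(243,332),146),("tipL",(84,347),140),("tipR",(192,366),140),("lipL",(86,378),120),("lipR",(191,402),120),("base fl",(38,560),10),("base br",(285,497),10)):
    print(nm,L(plane("side",*S(*p),z)))
for nm,p,z in(("U in l",(160,66),146),("U tip",(160,52),146),("U back",(283,80),146),("L tip",(130,182),120),("L back",(250,190),146)):
    print("top",nm,L(plane("top",*T(*p),z)))
for nm,X in (("plate +y beak front",(-20,36,146)),("-y",(-20,-36,146))):
    w=[*(org+X[0]*ex+X[1]*ey),146];print(nm,"top crop",(proj("top",w)-[300,175])*4,"side",(proj("side",w)-[260,155])*4+[0,285])
b=lambda u,v:(240+(u-400)/4,130+v/4)
E=[plane("side",*b(*p),127.3) for p in((499,225),(642,259))]
print("bar",[L(e) for e in E],"mid",L((E[0]+E[1])/2),"tcp",L(ctrl.get_obs()["ee_pos"]),"len",np.linalg.norm(E[0]-E[1]))
print("bar low end top",L(plane("top",290+66/4,160+218/4,127.3)))
E
```

```text
beakL (np.float64(27.6), np.float64(27.8))
beakR (np.float64(24.9), np.float64(-43.6))
tipL (np.float64(-31.6), np.float64(36.9))
tipR (np.float64(-24.4), np.float64(-31.8))
lipL (np.float64(-32.2), np.float64(34.8))
lipR (np.float64(-31.4), np.float64(-35.4))
base fl (np.float64(-75.3), np.float64(43.8))
base br (np.float64(78.3), np.float64(-60.7))
top U in l (np.float64(-33.1), np.float64(26.6))
top U tip (np.float64(-35.1), np.float64(35.0))
top U back (np.float64(41.8), np.float64(35.9))
top L tip (np.float64(-32.5), np.float64(-45.0))
top L back (np.float64(37.4), np.float64(-34.2))
plate +y beak front top crop [184.46718105  56.20307379] side [ 94.24410509 331.58386229]
-y top crop [157.44928683 170.70362779] side [201.90627126 355.56731757]
bar [(np.float64(-105.0), np.float64(41.4)), (np.float64(-103.6), np.float64(-49.8))] mid (np.float64(-104.3), np.float64(-4.2)) tcp (np.float64(-100.4), np.float64(-0.3)) len 91.1587808931373
bar low end top (np.float64(-99.0), np.float64(-46.1))
```

The side crop shows the bar ends at (500,225) and (642,259), in front of the hooks. The lateral estimates scatter by a few mm, so I advance close to the mouths and compare bar and plates directly.

```bash
python3 -m inch '[{"xyz":[0,0.3,0],"spin":0.1},{"xyz":[0,1,0],"spin":0.1},{"xyz":[0,2,0],"spin":0.1},{"xyz":[0,3,0],"spin":0.1},{"xyz":[0,3.9,0],"spin":0.1},{"xyz":[0,4.4,0],"spin":0.1},{"xyz":[0,4.5,0],"spin":0.1},{"xyz":[0,4.5,0],"spin":0.1},{"xyz":[0,4.5,0],"spin":0.1}]' 1
python3 - <<'E'
from h import *
to([575.8,-108.4,150],-102.6)
snap("side","s3.png",(268,155,328,235),7)
E
```

```text
t: 7.65
ee_pos: [565.8, -151.7, 150.5]
orientation: [-3.122, 0.346, 0.002]
ft_force: [-0.7, 0.4, -2.2]
width: 19.6
t 7.65 pos [ 565.8 -151.7  150.5] yang -102.64 tilt 0.07 F [-0.7  0.4 -2.2] w 19.6
spin -0.04309065218932062
xyz cm [ 0.03 -4.44  0.05]
```

View pics/s3.png

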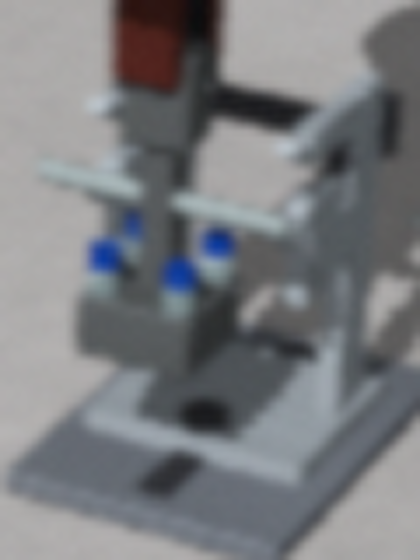

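```bash
python3 - <<'E'
from h import *
yaw=np.radians(-102.6);ex=np.array([np.cos(yaw),np.sin(yaw),0]);ey=np.array([-ex[1],ex[0],0]);ez=np.array([0,0,1.])
p=ctrl.get_obs()["ee_pos"]-[0,0,23]
f=lambda X:(proj("side",X)-[268,155])*7
print("bar ends",f(p+47*ey),f(p-47*ey))
for s,dn in((36,(29,-49)),(-36,(37,-43))):
    J=np.array([f(p+s*ey+10*e)-f(p+s*ey) for e in(ex,ey,ez)]).T/10
    print(J.round(2)); print(np.linalg.solve(J[:,:2],dn))
    bias=np.array([40,170])-f(p+47*ey) if s>0 else np.array([285,228])-f(p-47*ey)
    for x in (20,30,40): print(x,f(p+s*ey+x*ex)+bias)
E
```

```text
bar ends [ 33.20253841 160.75276889] [281.88199872 219.54344838]
[[ 1.34 -2.57  0.05]
 [-1.06 -0.61 -2.66]]
[40.53561929  9.89855562]
20 [ 94.87889339 155.61079115]
30 [107.92989925 145.29746334]
40 [120.80131889 135.12584074]
[[ 1.24 -2.71  0.14]
 [-1.12 -0.64 -2.71]]
[36.57548816  3.0959927 ]
20 [279.63158948 198.63939717]
30 [291.68739738 187.74160536]
40 [303.57329375 176.99739362]
```

The side crop shows the bar ends at (40,170) and (285,228), and the hook tips at about (98,128) and (293,178). The heights agree; I shift about 2 mm to +y and feel my way in slowly.

```bash
python3 -m inch '[{"xyz":[0.1,0.1,0],"spin":0},{"xyz":[0.2,0.3,0.02],"spin":0},{"xyz":[0.2,0.6,0.03],"spin":0},{"xyz":[0.2,0.9,0.04],"spin":0},{"xyz":[0.2,1.2,0.04],"spin":0},{"xyz":[0.2,1.5,0.04],"spin":0},{"xyz":[0.2,1.8,0.04],"spin":0},{"xyz":[0.2,2.0,0.04],"spin":0},{"xyz":[0.2,2.0,0.04],"spin":0}]' 1
python3 -m inch '[{"xyz":[0,0.2,0.02],"spin":0},{"xyz":[0,0.4,0.02],"spin":0},{"xyz":[0,0.6,0.02],"spin":0},{"xyz":[0,0.8,0.02],"spin":0},{"xyz":[0,1.0,0.02],"spin":0},{"xyz":[0,1.2,0.02],"spin":0},{"xyz":[0,1.2,0.02],"spin":0}]' 1
python3 - <<'E'
from h import *
to([575.8,-108.4,150],-102.6)
snap("side","s4.png",(268,155,328,235),7)
E
```

```text
t: 8.6
ee_pos: [563.3, -171.8, 150.1]
orientation: [-3.122, 0.346, 0.002]
ft_force: [0.4, -0.4, -2.9]
width: 19.4
t: 9.3
ee_pos: [560.7, -183.8, 149.8]
orientation: [-3.122, 0.346, 0.002]
ft_force: [-0.0, 0.5, -2.7]
width: 19.5
t 9.3 pos [ 560.7 -183.8  149.8] yang -102.67 tilt 0.07 F [-0.   0.5 -2.7] w 19.5
spin -0.06576722132466273
xyz cm [-0.18 -7.69 -0.01]
```

View pics/s4.png

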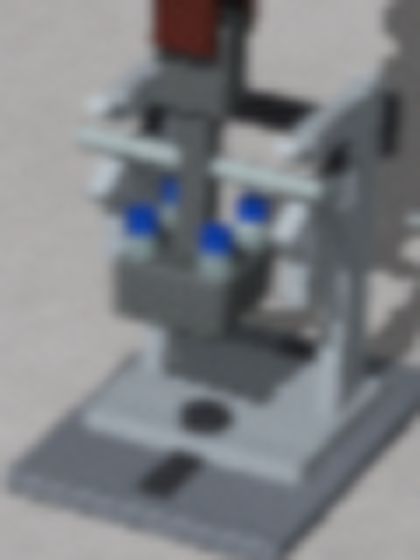

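The side crop shows the bar ends at (80,133) and (322,190) between the beaks and lips of both hooks, with equal overhang. I continue slowly, feeling for the keeper.

```bash
python3 -m inch '[{"xyz":[0,0.15,0],"spin":0},{"xyz":[0,0.3,0],"spin":0},{"xyz":[0,0.45,0],"spin":0},{"xyz":[0,0.6,0],"spin":0},{"xyz":[0,0.75,0],"spin":0},{"xyz":[0,0.9,0],"spin":0},{"xyz":[0,1.0,0],"spin":0},{"xyz":[0,1.0,0],"spin":0}]' 1
python3 -m inch '[{"xyz":[0,0.1,0],"spin":0},{"xyz":[0,0.2,0],"spin":0},{"xyz":[0,0.3,0],"spin":0},{"xyz":[0,0.4,0],"spin":0},{"xyz":[0,0.5,0],"spin":0},{"xyz":[0,0.5,0],"spin":0}]' 1
python3 -m inch '[{"xyz":[0,0.1,0],"spin":0},{"xyz":[0,0.2,0],"spin":0},{"xyz":[0,0.3,0],"spin":0},{"xyz":[0,0.4,0],"spin":0},{"xyz":[0,0.5,0],"spin":0},{"xyz":[0,0.5,0],"spin":0}]' 1
```

```text
t: 10.15
ee_pos: [558.5, -193.6, 149.9]
orientation: [-3.122, 0.347, 0.002]
ft_force: [0.6, 0.2, -2.3]
width: 19.9
t: 10.75
ee_pos: [557.4, -198.6, 149.9]
orientation: [-3.122, 0.347, 0.001]
ft_force: [0.1, -0.3, -2.6]
width: 19.5
t: 11.35
ee_pos: [556.2, -203.6, 149.9]
orientation: [-3.122, 0.347, 0.001]
ft_force: [0.2, -0.2, -2.1]
width: 19.7
```

```bash
for i in 1; do python3 -m inch '[{"xyz":[0,0.1,0],"spin":0},{"xyz":[0,0.2,0],"spin":0},{"xyz":[0,0.3,0],"spin":0},{"xyz":[0,0.3,0],"spin":0}]' 1; done
python3 -m inch '[{"xyz":[0,0.1,0],"spin":0},{"xyz":[0,0.2,0],"spin":0},{"xyz":[0,0.3,0],"spin":0},{"xyz":[0,0.3,0],"spin":0}]' 1
```

```text
t: 11.75
ee_pos: [555.5, -206.7, 149.8]
orientation: [-3.122, 0.347, 0.001]
ft_force: [-0.3, 0.3, -1.6]
width: 19.6
t: 12.15
ee_pos: [554.9, -209.3, 149.8]
orientation: [-3.121, 0.347, 0.001]
ft_force: [0.6, 3.0, -2.1]
width: 19.9
```

```bash
python3 -m inch '[{"xyz":[0,0.1,0],"spin":0},{"xyz":[0,0.2,0],"spin":0},{"xyz":[0,0.3,0],"spin":0},{"xyz":[0,0.3,0],"spin":0}]' 1
```

```text
t: 12.55
ee_pos: [554.2, -212.2, 149.9]
orientation: [-3.121, 0.348, 0.002]
ft_force: [0.6, 4.1, -2.4]
width: 19.9
```

```bash
python3 -m inch '[{"xyz":[0,0.1,0],"spin":0},{"xyz":[0,0.2,0],"spin":0},{"xyz":[0,0.3,0],"spin":0},{"xyz":[0,0.4,0],"spin":0},{"xyz":[0,0.4,0],"spin":0}]' 1
```

```text
t: 13.05
ee_pos: [553.3, -216.0, 149.8]
orientation: [-3.12, 0.348, 0.002]
ft_force: [0.3, 5.2, -1.5]
width: 19.7
```

```bash
python3 -m inch '[{"xyz":[0,0.05,0],"spin":0},{"xyz":[0,0.1,0],"spin":0},{"xyz":[0,0.1,0],"spin":0},{"xyz":[0,0.1,0],"spin":0}]' 1
```

```text
t: 13.45
ee_pos: [553.1, -216.7, 149.8]
orientation: [-3.12, 0.348, 0.002]
ft_force: [0.7, 4.9, -1.6]
width: 19.6
```

```bash
python3 -m inch '[{"xyz":[0,0.05,0],"spin":0},{"xyz":[0,0.1,0],"spin":0},{"xyz":[0,0.1,0],"spin":0},{"xyz":[0,0.1,0],"spin":0}]' 1
```

```text
t: 13.85
ee_pos: [553.0, -217.5, 149.8]
orientation: [-3.119, 0.348, 0.002]
ft_force: [1.4, 6.3, -1.9]
width: 19.1
```

```bash
python3 -m inch '[{"xyz":[0,0.05,0],"spin":0},{"xyz":[0,0.1,0],"spin":0},{"xyz":[0,0.1,0],"spin":0},{"xyz":[0,0.1,0],"spin":0}]' 1
```

```text
t: 14.25
ee_pos: [552.8, -217.9, 149.8]
orientation: [-3.118, 0.349, 0.002]
ft_force: [0.7, 7.4, -1.6]
width: 19.4
```

Wall felt at y≈-217.8 (7.4 N). I lower from here, staying slightly off the wall.

```bash
python3 -m inch '[{"xyz":[0,-0.02,0.1],"spin":0},{"xyz":[0,-0.02,0.2],"spin":0},{"xyz":[0,-0.02,0.3],"spin":0},{"xyz":[0,-0.02,0.4],"spin":0},{"xyz":[0,-0.02,0.5],"spin":0},{"xyz":[0,-0.02,0.5],"spin":0}]' 1
```

```text
t: 14.85
ee_pos: [553.1, -217.5, 145.1]
orientation: [-3.118, 0.349, 0.001]
ft_force: [1.7, 5.9, -1.4]
width: 19.4
```

```bash
python3 -m inch '[{"xyz":[0,0.02,0.1],"spin":0},{"xyz":[0,0.02,0.2],"spin":0},{"xyz":[0,0.02,0.3],"spin":0},{"xyz":[0,0.02,0.3],"spin":0}]' 1
```

```text
t: 15.25
ee_pos: [553.3, -217.5, 142.2]
orientation: [-3.117, 0.349, 0.0]
ft_force: [0.7, 5.3, -1.4]
width: 19.9
```

```bash
python3 -m inch '[{"xyz":[0,0.02,0.1],"spin":0},{"xyz":[0,0.02,0.2],"spin":0},{"xyz":[0,0.02,0.3],"spin":0},{"xyz":[0,0.02,0.4],"spin":0},{"xyz":[0,0.02,0.4],"spin":0}]' 1
```

```text
t: 15.75
ee_pos: [553.2, -217.5, 137.8]
orientation: [-3.117, 0.35, 0.0]
ft_force: [2.1, 4.7, -4.5]
width: 19.6
```

```bash
python3 -m inch '[{"xyz":[0,0,0.1],"spin":0},{"xyz":[0,0,0.2],"spin":0},{"xyz":[0,0,0.3],"spin":0},{"xyz":[0,0,0.3],"spin":0}]' 1
```

```text
t: 16.15
ee_pos: [553.2, -217.7, 134.8]
orientation: [-3.117, 0.35, 0.0]
ft_force: [1.4, 1.5, -3.0]
width: 19.6
```

The keeper force has dropped to nearly zero, so it has sprung over the bar. I settle onto the floor.

```bash
python3 -m inch '[{"xyz":[0,-0.03,0.05],"spin":0},{"xyz":[0,-0.05,0.1],"spin":0},{"xyz":[0,-0.05,0.15],"spin":0},{"xyz":[0,-0.05,0.15],"spin":0},{"xyz":[0,-0.05,0.15],"spin":0}]' 1
```

```text
t: 16.65
ee_pos: [553.3, -217.5, 133.3]
orientation: [-3.118, 0.35, 0.0]
ft_force: [0.2, 0.1, -2.9]
width: 19.5
```

```bash
python3 -m inch '[{"xyz":[0,0,0.03],"spin":0},{"xyz":[0,0,0.06],"spin":0},{"xyz":[0,0,0.06],"spin":0}]' 1
```

```text
t: 16.95
ee_pos: [553.3, -217.5, 132.8]
orientation: [-3.118, 0.35, 0.0]
ft_force: [-0.2, 0.4, -1.2]
width: 20.1
```

```bash
python3 -m inch '[{"xyz":[0,0,0.03],"spin":0},{"xyz":[0,0,0.05],"spin":0},{"xyz":[0,0,0.05],"spin":0}]' 1
```

```text
t: 17.25
ee_pos: [553.4, -217.6, 132.7]
orientation: [-3.118, 0.35, -0.0]
ft_force: [-2.6, 0.9, 4.0]
width: 19.6
```

```bash
python3 - <<'E'
from h import *
to([0,0,0])
snap("side","s5.png",(268,145,328,230),7)
E
```

```text
t 17.25 pos [ 553.4 -217.6  132.7] yang -102.79 tilt 0.25 F [-2.6  0.9  4. ] w 19.6
xyz cm [-58.79  -8.91  13.32]
```

View pics/s5.png

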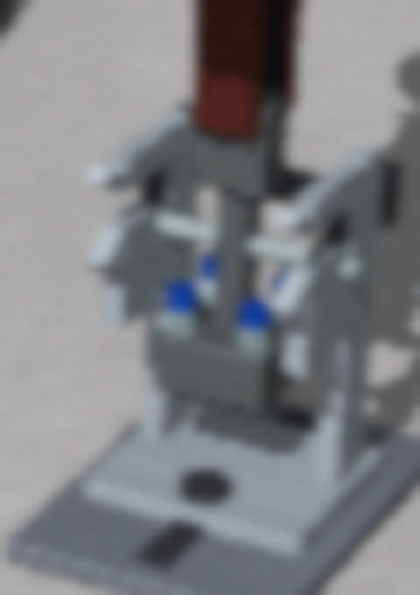

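The crop shows the bar low in both throats behind the lips, with its right end at (350,265), and the floor now carries the carrier. I release with a small opening so that the finger clears the keeper's rear bar.

```bash
python3 -m inch '[{"xyz":[0,0,0],"spin":0},{"xyz":[0,0,0],"spin":0},{"xyz":[0,0,0],"spin":0},{"xyz":[0,0,0],"spin":0},{"xyz":[0,0,0],"spin":0}]' 0.62
```

```text
t: 17.8
ee_pos: [553.4, -217.6, 132.6]
orientation: [-3.118, 0.35, -0.0]
ft_force: [1.0, -0.0, -0.3]
width: 33.0
```

Free, with no force. I withdraw straight up.

```bash
python3 -m inch '[{"xyz":[0,0,-0.2],"spin":0},{"xyz":[0,0,-0.6],"spin":0},{"xyz":[0,0,-1.2],"spin":0},{"xyz":[0,0,-2],"spin":0},{"xyz":[0,0,-3],"spin":0},{"xyz":[0,0,-4],"spin":0},{"xyz":[0,0,-5.5],"spin":0},{"xyz":[0,0,-7],"spin":0},{"xyz":[0,0,-9],"spin":0},{"xyz":[0,0,-11],"spin":0},{"xyz":[0,0,-13],"spin":0},{"xyz":[0,0,-14.5],"spin":0},{"xyz":[0,0,-15],"spin":0},{"xyz":[0,0,-15],"spin":0}]' 0.62
python3 -m inch '[{"xyz":[0,-1,0],"spin":0},{"xyz":[0,-3,0],"spin":0},{"xyz":[0,-6,0],"spin":0},{"xyz":[0,-9,0],"spin":0},{"xyz":[0,-12,0],"spin":0},{"xyz":[0,-15,0],"spin":0},{"xyz":[0,-17,0],"spin":0},{"xyz":[0,-18,0],"spin":0},{"xyz":[0,-18,0],"spin":0},{"xyz":[0,-18,0],"spin":0}]' 0.62
python3 - <<'E'
from h import *
snap("side","s6.png");snap("top","t6.png")
t=cv2.imread("pics/raw_t6.png");s=cv2.imread("pics/raw_s6.png")
r=lambda im,f:cv2.resize(im,None,fx=f,fy=f,interpolation=cv2.INTER_CUBIC)
o=np.zeros((600,800,3),np.uint8)
o[:595,:420]=r(s[145:230,268:328],7);o[:315,430:795]=r(t[160:250,310:400],4)[:315] if 0 else cv2.resize(t[165:243,310:400],(365,315))
o[320:593,430:794]=cv2.resize(s,(364,273));cv2.imwrite("pics/c6.png",o)
E
```

```text
t: 19.2
ee_pos: [553.6, -218.4, 283.5]
orientation: [-3.118, 0.35, -0.003]
ft_force: [0.9, -0.3, -0.8]
width: 33.5
t: 20.2
ee_pos: [593.1, -43.1, 283.7]
orientation: [-3.119, 0.349, -0.001]
ft_force: [-0.5, -0.1, 0.5]
width: 33.2
```

View pics/c6.png

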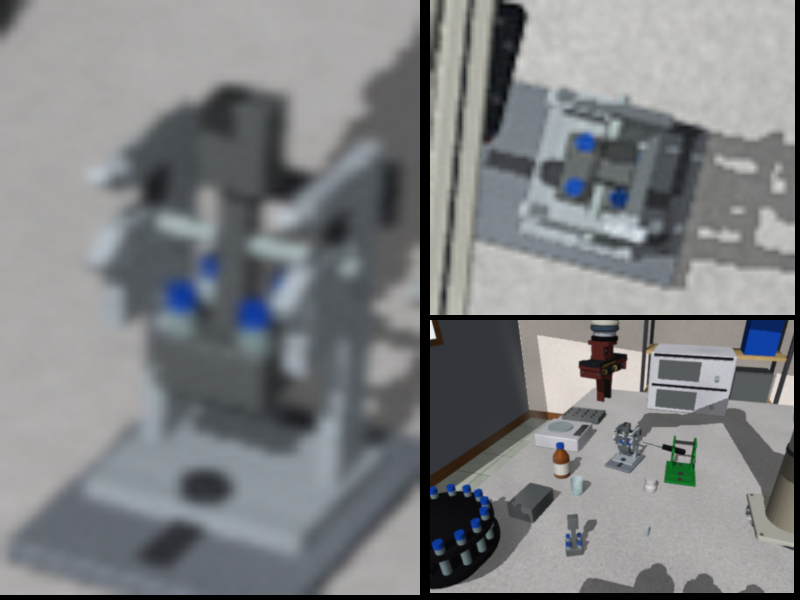

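The carrier hangs upright and level: the bar lies in both throats from (165,222) to (350,262), the block is clear, and everything else is in place. I hand in.

```bash
python3 -c "
from h import *
print(ctrl.close_job())"
```

```text
the job is handed in; nothing more can be done
None
```

The vial carrier is hanging on the grey hook stand, released, and I handed the job in at about 20 s of the 51 s allowed.

**What I did:**
- I gripped the barred carrier by its head and brought the bar level into both mouths.
- The keeper met the bar at 3 N. The back wall showed at 7.4 N, the highest push I read at the end of any move.
- I lowered the bar just off the wall. The push fell from about 5 N to 0–1.5 N at the height where the keeper should spring out.
- The bar then came to rest on the throat floor with about 4 N upward on the tool. I opened the fingers only to 33 mm, to keep them off the keeper's rear bar, and withdrew straight up.

**Last checks:**
- The final side and top pictures show the carrier upright and level, with the bar down in both throats. The gripper is well clear, and the other things look to be where they were.
- **Keeper:** I could not see it lying over the bar in the pictures. That it is closed rests on the force drop and on the bar's height (TCP z 132.7 mm, so the bar's axis is at about 110 mm).
- **Measurements that disagreed:** my early estimates of the stand's sideways position differed by several mm between the two cameras. I corrected by 2 mm after looking at the mouths up close, and the bar then went in without touching.

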